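# Slide a stone blank under the thickness gauge

### The arm

A 7-joint arm with a two-finger parallel gripper is mounted at the origin on a cart in front of the work surface, level with it; the furniture and walls round the work are solid. World frame = base frame: x ahead of the robot, y to its left, z up, the work surface at z = 0. Lengths are in m, angles in degrees, forces in N, time in s.
With the tool pointing down it reaches from about 0.425 to 0.875 m from the base axis. Payload 4.7 kg.
Tool frame: the origin (TCP) lies on the centre line of the jaws, within the pads' length; the fingertips stand 25 mm ahead of it and the grasp point (between the pads) lies 6 mm ahead of it; z points along the fingers, y is the direction in which the jaws open and shut (so a half turn about z gives the same grasp; the last joint's range is limited). The gripper opens to 87 mm and grips with 3 to 60 N. Pads are 19 mm wide; open, the fingers measure 117 mm over their backs; the gripper's body (75 mm by 190 mm) begins 51 mm behind the grasp point.
Start: joints at [69.219, 18.392, -4.016, 83.108, 1.295, 78.541, -3.26], TCP at [0.239, -0.604, 0.248] pointing down, gripper open.
Joint ranges: [-163.93, 163.93], [-17.29, 119.83], [-79.2, 71.16], [3.27, 140.29], [-89.18, 269.18], [5.43, 117.66], [-154.24, 154.24]. Speed limits (degrees/s): [147.25, 147.25, 180, 180, 180, 180, 180].

### API

Orientations are given as [roll, pitch, yaw] about the fixed x, y, z axes, in that order (R = Rz(yaw) Ry(pitch) Rx(roll)).
In Python, from cell import env gives the robot as it stands.
- The arm moves only by the shell command python3 -m creep 'ROWS' [OPENING] [FORCE]. ROWS is JSON, a list of rows, each an object of numbers: "tx", "ty", "tz": the shift along the tool's x, y, z in m; "rx", "ry", "rz": the turn, a rotation vector about the tool's x, y, z in degrees. In form: [{"tx": .., "ty": .., "tz": .., "rx": .., "ry": .., "rz": ..}, ...]. A call has 1 to 20 rows; each row shifts and turns the commanded pose from where the row before left it, along the tool's axes as they then stand; what a row does not reach is not made up. A row lasts 1/8 s, in which the tool goes at most 62.5 mm and 10.7 degrees, less where a joint would pass 70% of its speed; a pose out of reach is approached as far as the arm can. A call is refused whole if a number of a shift passes 0.0625 or a number of a turn 10.7, either way. A call with a gripper value outside its range is refused whole. OPENING is the finger opening in m, from 0 to 0.087, set as the call begins (- or left out, the last holds). The fingers move at their own pace and stop on an object; FORCE is the grip in N (left out, the last holds). Time passes only in rows, so rows that do not move let the fingers close. It gives the time, the measured TCP pose, the force and the opening at its end, in the units of the state.
- env.get_obs(): the state, without advancing time (a new reading comes with each control period).
- env.read_camera(name): name is "side" or "top" or "wrist"; returns a dict with "pixels" (420x560x3 uint8, red, green, blue), "intrinsics" (3x3 intrinsics, pixels), "D" ([k1, k2, p1, p2, k3] as OpenCV has them; the pictures are not rectified), "R" (3x3) and "t" (3): a world point X has camera coordinates R X + t. Camera axes: x right, y down, z forward; pixel columns grow to the right and rows downward; lengths in m; the calibration is good to about 2 mm. A picture is of the moment at which its call begins. There is no depth.
- env.sign_off(): hands the job in, once; it reports no verdict.
The state is a dict: "time_s": time; "qpos": joint angles; "joint_velocities": joint speeds; "effort": joint torques, N m; "tool_pos": TCP position; "tool_rot": TCP orientation; "force": force on the tool from outside, world axes, zero at the start; "wrist_torque": the same for the moment, N m; "grip_width": finger opening in m.
Only numpy, scipy, OpenCV 4.12 (cv2) and the standard library are available. Lean on these libraries where they do the work, as an engineer would, in place of code of your own. Each camera call takes 0.05 s, during which the arm holds its last target.

### The job

Check the squared grey stone blank in the thickness gauge, the low metal bridge bolted to the bench: with the fingertips, push the blank into line and slide it flat along the bench under the bridge, long edge first, until it sits squarely against the stop behind. Never lift or tip the blank, leave the other things where they are, and finish with the hand clear.

Things in the scene. Friction and masses are not known exactly. Their poses are not given: they have to be found in the camera images.
- blank: the blank: a squared, dark grey sawn stone plate, 80 mm (its x) by 100 mm (its y) by 12 mm thick, about 0.25 kg, loose, lying flat on the bench in front of the gauge's mouth and out of line with it. Origin: centre of its underside; z up. Its x axis points roughly towards the gauge; one 100 mm edge faces the gauge, the other (the rear one) faces the robot
- gauge: the thickness gauge, a low metal bridge bolted fast to the bench. Origin: on the bench under the middle of the bridge; x horizontal, the way a blank is pushed in (away from the robot); y to the left of that, z up. Two side rails, 15 mm high, inner faces at y = +-58 mm, outer at 76 mm, x -20 to +50 mm; lead-in cheeks flare out in front of them to x = -42, y = +-75 mm
- bridge (a point): middle of the underside of the bridge bar, 15 mm above the bench (axes as the gauge's). The bar is 30 mm deep in x (15 mm either way), 152 mm wide in y and 14 mm thick; its screw heads reach 38 mm above the bench
- stop (a point): point midway between the faces of the two round stop buttons, which stand 70 mm apart on the stop bar behind the bridge: 35 mm along x from the gauge's origin, 7 mm above the bench. A blank fully home touches both, its origin 40 mm short of them in x and within 8 mm in y, and its rear edge sticks out 30 mm in front of the bridge bar
- stone_slab: thin irregular sawn yellowish stone slab, 48 x 66 x 8 mm, lying flat to the left of the gauge; a bystander
- loupe: small black folding loupe, 46 x 32 x 15 mm, lying to the right of the gauge; a bystander
- pencil: yellow pencil, 125 mm long, lying near the front edge of the bench; a bystander
- dop_stick: wooden stick 122 mm long with a stone waxed to its end, lying behind the gauge; a bystander
- pliers: pliers with blue handles, 154 mm long, lying behind the gauge; a bystander
- carving: half-finished carved stone, 45 x 73 x 46 mm, standing beyond the far right-hand corner of the saw; a bystander
- offcut: small pink rough stone, 27 x 32 x 22 mm, lying to the right of the work; a bystander
There are look-alikes about, which are no part of the job. Of the things that look like the gauge, the larger one is meant. Of the things that look like the blank, the larger one is meant.

How it is judged (in metres and radians):
At the end, for the whole second after the job is handed in: The blank lies flat on the bench under the bridge, at rest, its leading edge within 4 mm of the stop, between the rails, square to the gauge within 0.07 rad (4 degrees) (x of blank in the frame of gauge between -0.009 and 0 m and y of blank in the frame of gauge between -0.012 and 0.012 m and angle between the x axis of blank and the x axis of gauge, either way round below 0.07 rad and angle between blank's own z axis and vertical below 0.03 rad and height (world z) of blank below 0.003 m and linear speed of blank below 0.01 m/s); the robot touches nothing.
It fails at once if the blank is lifted off the bench (its centre by more than 8 mm) (height (world z) of blank above 0.008 m).
It fails at once if the blank is tipped by more than 0.12 rad (angle between blank's own z axis and vertical above 0.12 rad).
It fails at once if one of the bystanders is moved by more than 15 mm (distance of any of stone_slab, loupe, pencil, dop_stick, pliers, carving, offcut from where it was at the start of the episode above 0.015 m).
It also fails if it takes over 61 s, if anything falls off the work surface, if the arm or the gripper's body presses on something with over 40 N, if the wrist force passes 120 N, or if a joint passes its speed limit or range.

## Working session

There is one attempt and no reset: what is moved stays moved. The work goes in short steps, Python scripts to look and compute and a shell command to move; the robot and the scene stay as the last step left them, time stands still between calls to the robot, and variables do not carry over. Pictures are saved under pics/ and viewed, and the job is handed in when it is done.

```bash
ls; mkdir -p pics; python3 - <<'E'
from cell import env
import cv2
print(env.get_obs())
for n in ["top","side","wrist"]:
    c=env.read_camera(n); cv2.imwrite(f"pics/{n}0.png",c["pixels"][:,:,::-1]); print(n,c["intrinsics"],c["D"],c["R"],c["t"])
E
```

```text
pics
{'time_s': 0.0, 'qpos': array([69.21830339, 18.4396563 , -4.01445501, 83.17532069,  1.29507265,
       78.54145018, -3.25994306]), 'joint_velocities': array([ 0.00708658, -0.06522671, -0.04859705,  0.09220235,  0.10248483,
       -0.03130186, -0.12093645]), 'effort': array([-1.95678736e-04, -4.91286349e+01, -4.03940147e-01, -3.12532282e+01,
       -6.39695465e-02,  4.37951228e-02,  1.73227936e-04]), 'tool_pos': array([ 0.23892516, -0.60394298,  0.2464509 ]), 'tool_rot': array([-1.79888817e+02,  6.22588419e-03,  2.15905115e+01]), 'force': array([-0.09429789, -0.22453827,  0.24487494]), 'wrist_torque': array([ 0.01862804,  0.04694029, -0.02303103]), 'grip_width': 0.08737864438354868}
top [[404.37601356   0.         278.30617075]
 [  0.         404.37601356 207.82862914]
 [  0.           0.           1.        ]] [-0.04387305  0.          0.          0.          0.        ] [[ 0.02289819 -0.99949214  0.02216176]
 [-0.98372042 -0.026478   -0.17774436]
 [ 0.17824089 -0.01773095 -0.98382712]] [-0.3058806   0.49368945  0.85259242]
side [[504.03718891   0.         285.26668284]
 [  0.         504.03718891 206.69818847]
 [  0.           0.           1.        ]] [-0.08324775  0.          0.          0.          0.        ] [[-0.87162564 -0.49016789 -0.00204384]
 [-0.36063255  0.64409635 -0.67459918]
 [ 0.33198329 -0.58726087 -0.73818139]] [0.28943629 0.41029675 0.77558706]
wrist [[369.29918317   0.         276.33271632]
 [  0.         369.29918317 211.73871112]
 [  0.           0.           1.        ]] [-0.00470998  0.          0.          0.          0.        ] [[ 0.36709793 -0.93017823 -0.00275237]
 [-0.89721794 -0.35486768  0.26280963]
 [-0.24543652 -0.0940074  -0.96484378]] [-0.6494654  -0.03156115  0.39109324]
```

View pics/top0.png

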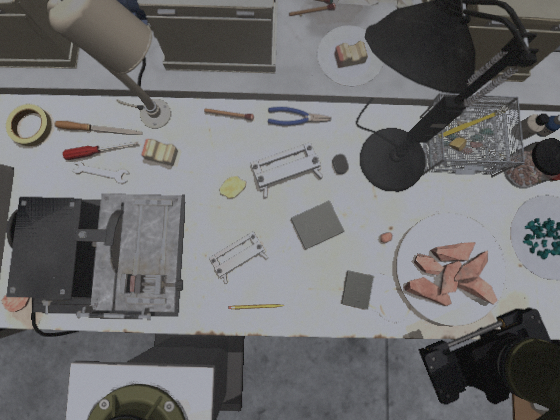

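View pics/side0.png

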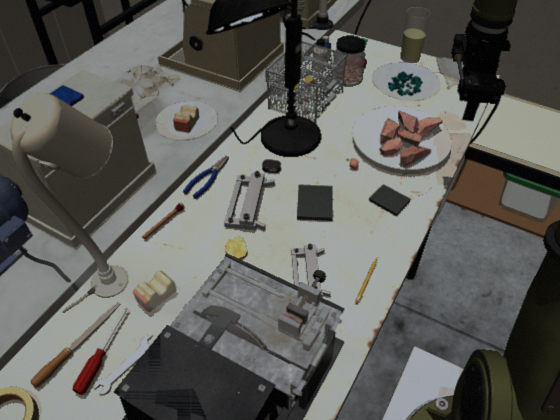

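View pics/wrist0.png

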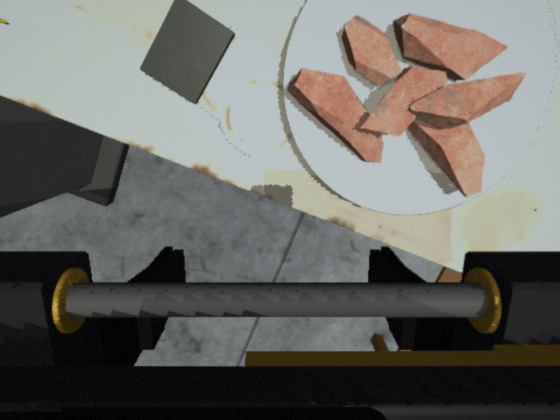

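Look-alikes in the top view: gauges at (285,168), the larger, and (238,255), the smaller. Grey plates are at (317,225), the larger, and (358,290), the smaller. By the description, I want the larger of each. I'll confirm that in a crop and measure them.

```bash
cat > h.py <<'E'
import numpy as np, cv2
def rays(c,uv):
    p=cv2.undistortPoints(np.array(uv,float).reshape(-1,1,2),c["intrinsics"],c["D"]).reshape(-1,2)
    d=np.c_[p,np.ones(len(p))]@c["R"]; o=-c["R"].T@c["t"]; return o,d
def plane(c,uv,z):
    o,d=rays(c,uv); return o+d*((z-o[2])/d[:,2])[:,None]
def proj(c,X):
    return cv2.projectPoints(np.array(X,float).reshape(-1,3),cv2.Rodrigues(c["R"])[0],c["t"],c["intrinsics"],c["D"])[0].reshape(-1,2)
def tri(c1,u1,c2,u2):
    o1,d1=rays(c1,[u1]);o2,d2=rays(c2,[u2])
    A=np.c_[d1[0],-d2[0]]; s=np.linalg.lstsq(A,o2-o1,rcond=None)[0]
    a=o1+s[0]*d1[0];b=o2+s[1]*d2[0]; return (a+b)/2,np.linalg.norm(a-b)
def plate(c,x0,y0,x1,y1,zs=0.012,thr=None):
    im=c["pixels"][y0:y1,x0:x1].copy(); g=cv2.cvtColor(im,cv2.COLOR_RGB2GRAY)
    m=(g<(thr or 150)).astype(np.uint8)
    m=cv2.morphologyEx(m,cv2.MORPH_OPEN,np.ones((3,3)))
    cs,_=cv2.findContours(m,cv2.RETR_EXTERNAL,cv2.CHAIN_APPROX_NONE)
    k=max(cs,key=cv2.contourArea); return k.reshape(-1,2)+[x0,y0]
E
python3 - <<'E'
from cell import env
import cv2,numpy as np
from h import *
c=env.read_camera("top"); im=c["pixels"][:,:,::-1]
cv2.imwrite("pics/crop1.png",cv2.resize(im[130:320,200:390],None,fx=3.15,fy=3.15,interpolation=cv2.INTER_CUBIC))
s=env.read_camera("side"); 
cv2.imwrite("pics/crop2.png",cv2.resize(s["pixels"][150:310,200:420,::-1],None,fx=3.6,fy=3.6,interpolation=cv2.INTER_CUBIC))
k=plate(c,280,190,352,258)
w=plane(c,k,0.012)[:,:2]*1000
r=cv2.minAreaRect(w.astype(np.float32)); print(r, cv2.boxPoints(r))
print(c["pixels"][225,317],c["pixels"][215,360])
k=plate(c,330,260,385,320); print(cv2.minAreaRect((plane(c,k,.012)[:,:2]*1000).astype(np.float32)))
E
```

```text
((470.0325622558594, -383.20147705078125), (83.548583984375, 105.81916809082031), 25.615156173706055) [[ 409.48984 -353.55197]
 [ 455.238   -448.97104]
 [ 530.5753  -412.85098]
 [ 484.82712 -317.43192]]
[103 104 100] [161 163 166]
((325.3699951171875, -474.49212646484375), (66.6595458984375, 80.38174438476562), 79.93081665039062)
```

View pics/crop1.png

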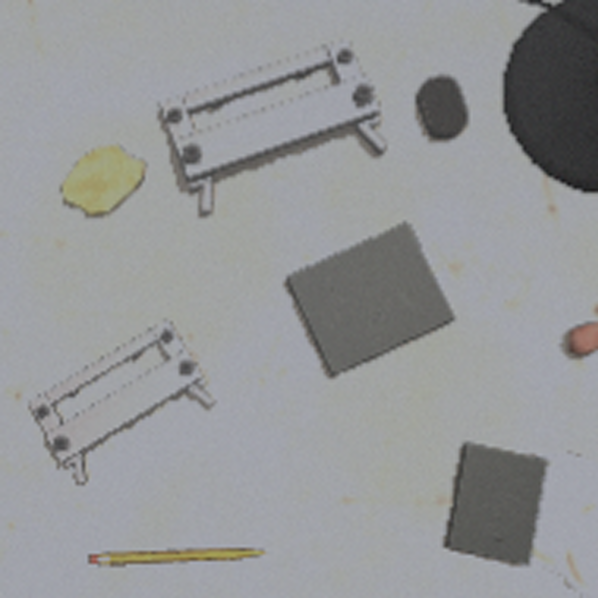

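View pics/crop2.png

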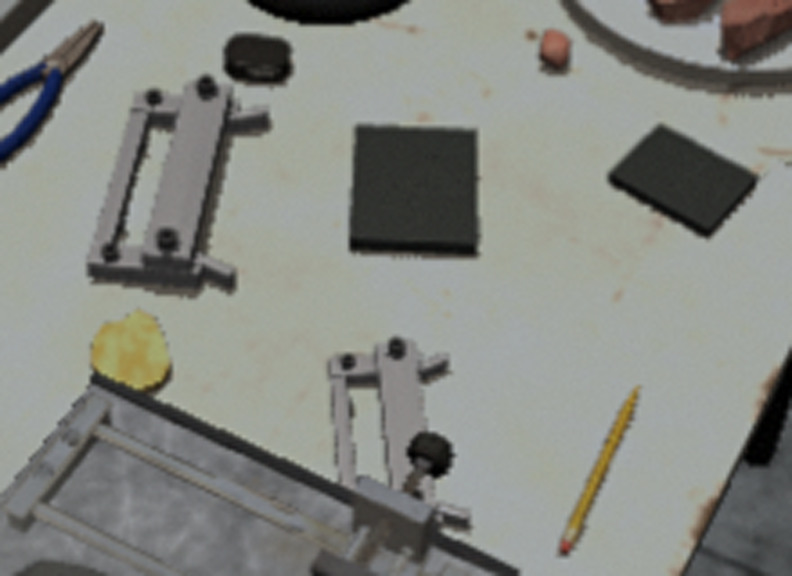

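```bash
python3 - <<'E'
from cell import env
from h import *
c=env.read_camera("top"); s=env.read_camera("side")
T=lambda x,y:(x/3.15+200-.35,y/3.15+130-.35); S=lambda x,y:(x/3.6+200-.35,y/3.6+150-.35)
P={}
for n,a,b in [("bL",(192,153),(167,239)),("bR",(363,94),(206,87)),("sL",(174,115),(111,251)),("sR",(344,56),(152,97))]:
    P[n],e=tri(c,T(*a),s,S(*b)); print(n,P[n].round(4),round(e,4))
y=P["bL"]-P["bR"]; y2=P["sL"]-P["sR"]
for v in (y,y2): print(np.linalg.norm(v),"gauge yaw",np.degrees(np.arctan2(-v[0],v[1])))
print("mid b",(P["bL"]+P["bR"])/2,"mid s",(P["sL"]+P["sR"])/2)
d=(P["sL"]+P["sR"]-P["bL"]-P["bR"])/2; print(np.linalg.norm(d[:2]),np.degrees(np.arctan2(d[1],d[0])))
# blank corners: top and side (top face)
for n,a,b in [("farL",(286,279),(349,238)),("farR",(407,223),(357,126)),("nearR",(454,319),(476,130)),("nearL",(331,372),(474,244))]:
    X,e=tri(c,T(*a),s,S(*b)); print(n,X.round(4),round(e,4), plane(c,[T(*a)],.012)[0].round(4),plane(s,[S(*b)],.012)[0].round(4))
E
```

```text
bL [ 0.5713 -0.2517  0.0327] 0.0009
bR [ 0.6202 -0.3763  0.0317] 0.0006
sL [ 0.6035 -0.2371  0.0183] 0.0012
sR [ 0.6542 -0.3632  0.0174] 0.0
0.1337495373324521 gauge yaw 21.417489291143088
0.1358815162164014 gauge yaw 21.89659856748553
mid b [ 0.59573589 -0.3140007   0.03216322] mid s [ 0.62888305 -0.3001586   0.01787122]
0.03592127793105409 22.66518357395129
farL [ 0.4844 -0.3226  0.0113] 0.0005 [ 0.484  -0.3227  0.012 ] [ 0.4844 -0.3221  0.012 ]
farR [ 0.5281 -0.4122  0.0095] 0.0015 [ 0.5283 -0.4116  0.012 ] [ 0.5262 -0.4101  0.012 ]
nearR [ 0.4578 -0.4466  0.01  ] 0.0002 [ 0.4576 -0.4462  0.012 ] [ 0.4569 -0.4448  0.012 ]
nearL [ 0.4164 -0.3569  0.0098] 0.0012 [ 0.4168 -0.3565  0.012 ] [ 0.415  -0.3552  0.012 ]
```

```bash
python3 - <<'E'
from cell import env
from h import *
c=env.read_camera("top"); s=env.read_camera("side")
G=np.array([.5957,-.3140]);a=np.radians(21.7);R=np.array([[np.cos(a),-np.sin(a)],[np.sin(a),np.cos(a)]])
gf=lambda X:((np.array(X)[:2]-G)@R).round(4)
gw=lambda x,y,z:np.r_[G+R@[x,y],z]
print("lamp base",gf(plane(c,[(390,160)],.02)[0]),plane(c,[(390,160)],.02)[0],"side base",plane(s,[(290,135)],.02)[0],gf(plane(s,[(290,135)],.02)[0]),
 "base left edge",gf(plane(c,[(360,165)],.02)[0]),"bottom",gf(plane(c,[(393,191)],.02)[0]))
print("offcut",gf(plane(c,[(386,238)],.01)[0]),"loupe",gf(plane(c,[(340,163)],.01)[0]))
X,e=tri(c,(527,50),s,(292,0)); print("arm elbow?",X,e)
def draw(c,x0,y0,x1,y1,f,name):
    im=cv2.resize(c["pixels"][y0:y1,x0:x1,::-1],None,fx=f,fy=f,interpolation=cv2.INTER_CUBIC)
    for z,xs,col in ((.029,(-.015,.015),(0,0,255)),(.015,(-.02,.05),(0,160,0)),(.007,(.035,),(255,0,0))):
        for x in xs:
            p=(proj(c,[gw(x,-.076 if z<.03 else -.076,z),gw(x,.076,z)])-[x0,y0]+.5)*f-.5
            cv2.line(im,*[tuple(int(v) for v in q) for q in p],col,1)
    cv2.imwrite(name,im)
draw(c,240,130,340,210,7,"pics/g1.png"); draw(s,215,165,285,235,8,"pics/g2.png")
E
```

```text
lamp base [-0.0591 -0.2371] [ 0.62847435 -0.55611301  0.02      ] side base [ 0.62768211 -0.55056015  0.02      ] [-0.0578 -0.2316] base left edge [-0.046  -0.1648] bottom [-0.1307 -0.2139]
offcut [-0.2264 -0.1582] loupe [-0.0232 -0.1248]
arm elbow? [ 0.7440725  -0.73699049  0.28571081] 0.03380244059013148
```

View pics/g1.png

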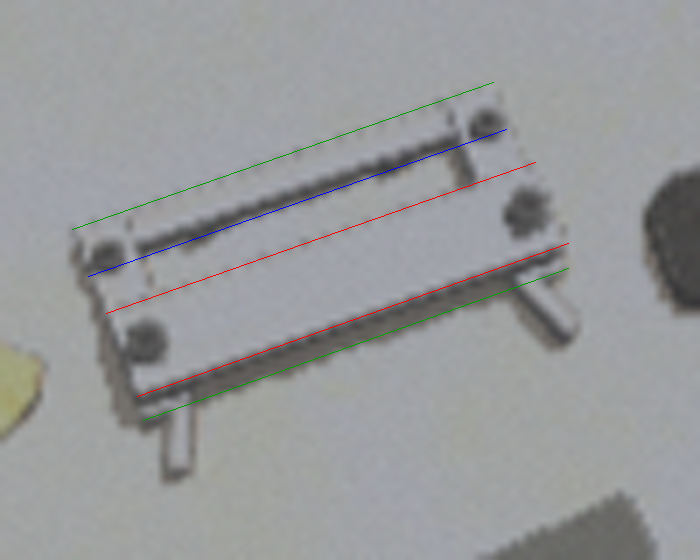

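View pics/g2.png

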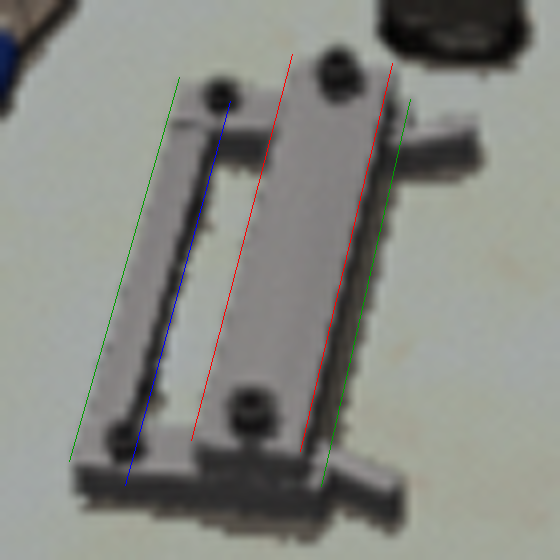

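Both are confirmed: the gauge at (285,168) is the larger bridge, and the plate at (317,225) measures about 80x100, against about 63x78 for the other. In the gauge frame the blank is at about (-140,-19) mm and +4.7° off. I'll first push its right edge sideways with two fingertips to square and centre it, then push from behind.

```bash
python3 -m creep '[{"tx":0.03,"ty":-0.004},{"tx":0.03,"ty":-0.004},{"tx":0.03,"ty":-0.004},{"tx":0.03,"ty":-0.004},{"tx":0.03,"ty":-0.004},{"tx":0.03,"ty":-0.004},{"tx":0.03,"ty":-0.004},{"tx":0.03,"ty":-0.004},{"tx":0.03,"ty":-0.004},{"tx":0.027,"ty":-0.003},{"rz":-10,"tz":0.016},{"rz":-10,"tz":0.016},{"rz":-10,"tz":0.016},{"rz":-10,"tz":0.016},{"rz":-10,"tz":0.016},{"rz":-10,"tz":0.016},{"rz":-10,"tz":0.016},{"rz":-10,"tz":0.016},{"rz":-10,"tz":0.016},{}]' 0.04 20
```

```text
$[0]: bad value
```

```bash
python3 -m creep '[{"tx":0.03,"ty":-0.004,"tz":0,"rx":0,"ry":0,"rz":0}]' 0.04 20
```

```text
time_s: 0.57
tool_pos: [0.2624, -0.5913, 0.2475]
tool_rot: [180.0, 0.1, 21.3]
force: [0.5, 1.0, -0.5]
grip_width: 0.0825
```

```bash
python3 -m creep '[{"tx":0.03,"ty":-0.004,"tz":0,"rx":0,"ry":0,"rz":0},{"tx":0.03,"ty":-0.004,"tz":0,"rx":0,"ry":0,"rz":0},{"tx":0.03,"ty":-0.004,"tz":0,"rx":0,"ry":0,"rz":0},{"tx":0.03,"ty":-0.004,"tz":0,"rx":0,"ry":0,"rz":0},{"tx":0.03,"ty":-0.004,"tz":0,"rx":0,"ry":0,"rz":0},{"tx":0.03,"ty":-0.004,"tz":0,"rx":0,"ry":0,"rz":0},{"tx":0.03,"ty":-0.004,"tz":0,"rx":0,"ry":0,"rz":0},{"tx":0.03,"ty":-0.004,"tz":0,"rx":0,"ry":0,"rz":0},{"tx":0.027,"ty":-0.003,"tz":0,"rx":0,"ry":0,"rz":0},{"tx":0,"ty":0,"tz":0.016,"rx":0,"ry":0,"rz":-10},{"tx":0,"ty":0,"tz":0.016,"rx":0,"ry":0,"rz":-10},{"tx":0,"ty":0,"tz":0.016,"rx":0,"ry":0,"rz":-10},{"tx":0,"ty":0,"tz":0.016,"rx":0,"ry":0,"rz":-10},{"tx":0,"ty":0,"tz":0.016,"rx":0,"ry":0,"rz":-10},{"tx":0,"ty":0,"tz":0.016,"rx":0,"ry":0,"rz":-10},{"tx":0,"ty":0,"tz":0.016,"rx":0,"ry":0,"rz":-10},{"tx":0,"ty":0,"tz":0.016,"rx":0,"ry":0,"rz":-10},{"tx":0,"ty":0,"tz":0.016,"rx":0,"ry":0,"rz":-10},{"tx":0,"ty":0,"tz":0,"rx":0,"ry":0,"rz":0}]' 0.04 20
python3 - <<'E'
from cell import env
import cv2
print(env.get_obs()["force"],env.get_obs()["tool_pos"],env.get_obs()["tool_rot"])
c=env.read_camera("wrist"); cv2.imwrite("pics/w1.png",c["pixels"][:,:,::-1])
c=env.read_camera("side"); cv2.imwrite("pics/s1.png",c["pixels"][:,:,::-1])
E
```

```text
time_s: 2.95
tool_pos: [0.5, -0.4584, 0.102]
tool_rot: [-179.9, -0.2, 111.5]
force: [-0.6, -0.3, -0.1]
grip_width: 0.0399
[-0.61725208 -0.26090043 -0.13798643] [ 0.49997814 -0.45839695  0.10199757] [-1.79938020e+02 -1.62347598e-01  1.11468043e+02]
```

View pics/w1.png

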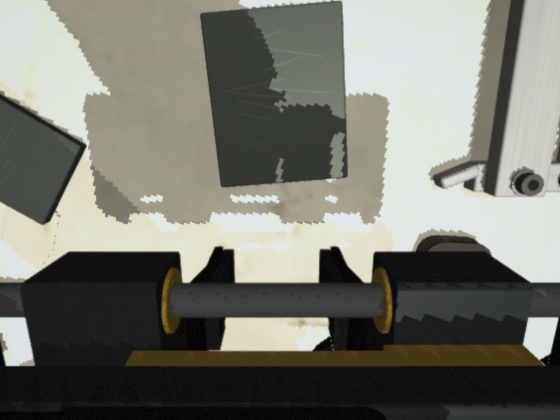

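View pics/s1.png

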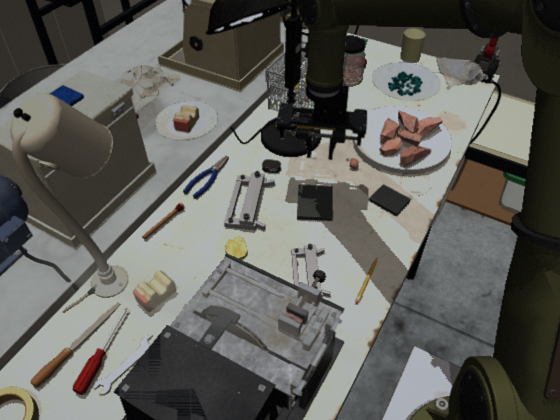

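```bash
python3 - <<'E'
from cell import env
from h import *
c=env.read_camera("wrist"); o=env.get_obs()
G=np.array([.5945,-.3145]);a=np.radians(21.7);R=np.array([[np.cos(a),-np.sin(a)],[np.sin(a),np.cos(a)]])
gf=lambda X:((np.array(X)[:2]-G)@R).round(4)
for n,p,z in [("nearR",(222,187),.012),("farR",(347,178),.012),("farL",(342,1),.012),("nearL",(201,14),.012),("screwR",(528,183),.037),("barfrontR",(487,194),.029),("barfront far",(513,0),.029),("cheek tip",(433,180),.0)]:
    X=plane(c,[p],z)[0]; print(n,X.round(4),gf(X))
print("tcp",gf(o["tool_pos"]))
E
```

```text
nearR [ 0.46   -0.4484  0.012 ] [-0.1745 -0.0747]
farR [ 0.5312 -0.4144  0.012 ] [-0.0957 -0.0694]
farL [ 0.4877 -0.3242  0.012 ] [-0.1029  0.0305]
nearL [ 0.4165 -0.3591  0.012 ] [-0.1819  0.0244]
screwR [ 0.6212 -0.3775  0.037 ] [ 0.0015 -0.0684]
barfrontR [ 0.6078 -0.3915  0.029 ] [-0.0161 -0.0764]
barfront far [ 0.5689 -0.2965  0.029 ] [-0.0172  0.0262]
cheek tip [ 0.5878 -0.396   0.    ] [-0.0364 -0.0732]
tcp [-0.1401 -0.1001]
```

```bash
python3 -m creep '[{"tx":0,"ty":0,"tz":0.02,"rx":0,"ry":0,"rz":0},{"tx":0,"ty":0,"tz":0.02,"rx":0,"ry":0,"rz":0},{"tx":0,"ty":0,"tz":0.02,"rx":0,"ry":0,"rz":0},{"tx":0,"ty":0,"tz":0.012,"rx":0,"ry":0,"rz":0},{"tx":0,"ty":0,"tz":0,"rx":0,"ry":0,"rz":0}]' 
python3 -m creep '[{"tx":0.008,"ty":0,"tz":0,"rx":0,"ry":0,"rz":0},{"tx":0.004,"ty":0,"tz":0,"rx":0,"ry":0,"rz":0},{"tx":0.004,"ty":0,"tz":0,"rx":0,"ry":0,"rz":0},{"tx":0.004,"ty":0,"tz":0,"rx":0,"ry":0,"rz":0},{"tx":0.004,"ty":0,"tz":0,"rx":0,"ry":0,"rz":0},{"tx":0.004,"ty":0,"tz":0,"rx":0,"ry":0,"rz":0},{"tx":0.004,"ty":0,"tz":0,"rx":0,"ry":0,"rz":0},{"tx":0.004,"ty":0,"tz":0,"rx":0,"ry":0,"rz":0},{"tx":0,"ty":0,"tz":0,"rx":0,"ry":0,"rz":0},{"tx":0,"ty":0,"tz":0,"rx":0,"ry":0,"rz":0}]' 
python3 - <<'E'
from cell import env
import cv2
c=env.read_camera("wrist"); cv2.imwrite("pics/w2.png",c["pixels"][:,:,::-1])
E
```

```text
time_s: 3.72
tool_pos: [0.5002, -0.4582, 0.0298]
tool_rot: [-179.9, -0.1, 111.6]
force: [1.1, 0.0, -0.1]
grip_width: 0.0401
time_s: 4.97
tool_pos: [0.4879, -0.4249, 0.0314]
tool_rot: [180.0, -0.0, 111.6]
force: [1.3, -1.8, 1.1]
grip_width: 0.0399
```

View pics/w2.png

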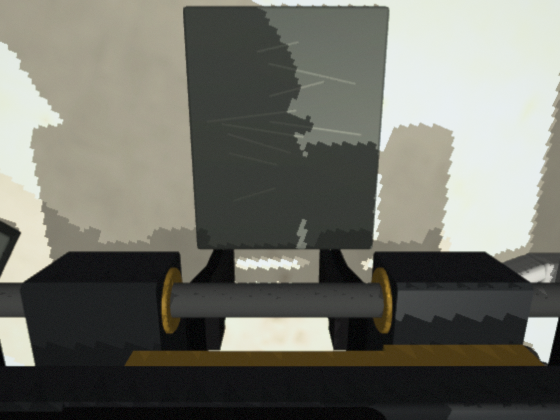

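```bash
python3 -m creep '[{"tx":0.002,"ty":0,"tz":0,"rx":0,"ry":0,"rz":0},{"tx":0.002,"ty":0,"tz":0,"rx":0,"ry":0,"rz":0},{"tx":0,"ty":0,"tz":0,"rx":0,"ry":0,"rz":0},{"tx":0,"ty":0,"tz":0,"rx":0,"ry":0,"rz":0}]' 
python3 -m creep '[{"tx":-0.01,"ty":0,"tz":0,"rx":0,"ry":0,"rz":0},{"tx":-0.01,"ty":0,"tz":0,"rx":0,"ry":0,"rz":0},{"tx":0,"ty":0,"tz":-0.02,"rx":0,"ry":0,"rz":0},{"tx":0,"ty":0,"tz":-0.025,"rx":0,"ry":0,"rz":0},{"tx":0,"ty":0,"tz":-0.025,"rx":0,"ry":0,"rz":0},{"tx":0,"ty":0,"tz":0,"rx":0,"ry":0,"rz":10},{"tx":0,"ty":0,"tz":0,"rx":0,"ry":0,"rz":10},{"tx":0,"ty":0,"tz":0,"rx":0,"ry":0,"rz":10},{"tx":0,"ty":0,"tz":0,"rx":0,"ry":0,"rz":10},{"tx":0,"ty":0,"tz":0,"rx":0,"ry":0,"rz":10},{"tx":0,"ty":0,"tz":0,"rx":0,"ry":0,"rz":10},{"tx":0,"ty":0,"tz":0,"rx":0,"ry":0,"rz":10},{"tx":0,"ty":0,"tz":0,"rx":0,"ry":0,"rz":10},{"tx":0,"ty":0,"tz":0,"rx":0,"ry":0,"rz":10},{"tx":-0.022,"ty":-0.026,"tz":0,"rx":0,"ry":0,"rz":0},{"tx":-0.022,"ty":-0.026,"tz":0,"rx":0,"ry":0,"rz":0},{"tx":-0.024,"ty":-0.027,"tz":0,"rx":0,"ry":0,"rz":0},{"tx":0,"ty":0,"tz":0,"rx":0,"ry":0,"rz":0},{"tx":0,"ty":0,"tz":0,"rx":0,"ry":0,"rz":0}]' 0.06
python3 - <<'E'
from cell import env
import cv2
for n in("wrist","top"):
  c=env.read_camera(n); cv2.imwrite(f"pics/{n}3.png",c["pixels"][:,:,::-1])
E
```

```text
time_s: 5.52
tool_pos: [0.486, -0.4213, 0.0314]
tool_rot: [-180.0, -0.0, 111.6]
force: [0.8, -1.7, 1.0]
grip_width: 0.0398
time_s: 7.9
tool_pos: [0.4024, -0.3922, 0.1029]
tool_rot: [179.9, -0.1, 21.6]
force: [-1.3, 0.2, -0.4]
grip_width: 0.0596
```

View pics/wrist3.png

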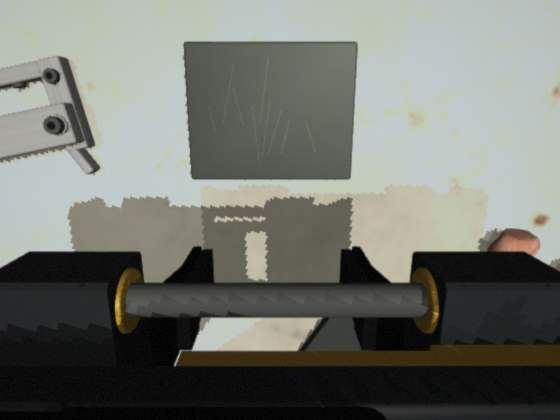

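View pics/top3.png

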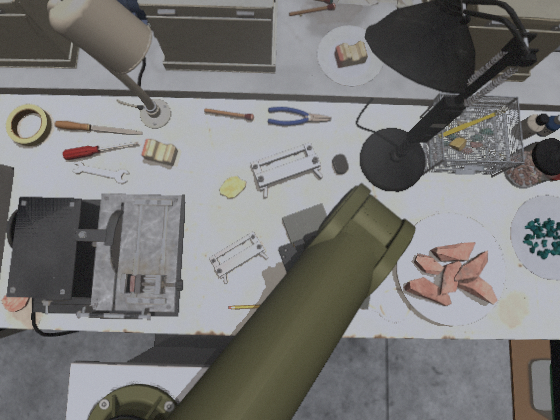

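```bash
python3 - <<'E'
from cell import env
from h import *
c=env.read_camera("wrist"); o=env.get_obs()
G=np.array([.5945,-.3145]);a=np.radians(21.7);R=np.array([[np.cos(a),-np.sin(a)],[np.sin(a),np.cos(a)]])
gf=lambda X:((np.array(X)[:2]-G)@R).round(4)
for n,p,z in [("rearL",(191,178.5),.012),("rearR",(350.5,178.5),.012),("frontR",(356.5,42),.012),("frontL",(184,42),.012)]:
    X=plane(c,[p],z)[0]; print(n,X.round(4),gf(X))
print("tcp",gf(o["tool_pos"]))
E
```

```text
rearL [ 0.4125 -0.3317  0.012 ] [-0.1755  0.0513]
rearR [ 0.449  -0.4243  0.012 ] [-0.1757 -0.0482]
frontR [ 0.5218 -0.3948  0.012 ] [-0.0972 -0.0477]
frontL [ 0.4858 -0.3035  0.012 ] [-0.097   0.0504]
tcp [-0.2071 -0.0011]
```

```bash
python3 -m creep '[{"tx":0,"ty":-0.002,"tz":0.02,"rx":0,"ry":0,"rz":0},{"tx":0,"ty":0,"tz":0.02,"rx":0,"ry":0,"rz":0},{"tx":0,"ty":0,"tz":0.02,"rx":0,"ry":0,"rz":0},{"tx":0,"ty":0,"tz":0.012,"rx":0,"ry":0,"rz":0},{"tx":0,"ty":0,"tz":0,"rx":0,"ry":0,"rz":0},{"tx":0.01,"ty":0,"tz":0,"rx":0,"ry":0,"rz":0},{"tx":0.006,"ty":0,"tz":0,"rx":0,"ry":0,"rz":0},{"tx":0.004,"ty":0,"tz":0,"rx":0,"ry":0,"rz":0},{"tx":0.004,"ty":0,"tz":0,"rx":0,"ry":0,"rz":0},{"tx":0.005,"ty":0,"tz":0,"rx":0,"ry":0,"rz":0},{"tx":0.005,"ty":0,"tz":0,"rx":0,"ry":0,"rz":0},{"tx":0.005,"ty":0,"tz":0,"rx":0,"ry":0,"rz":0},{"tx":0.005,"ty":0,"tz":0,"rx":0,"ry":0,"rz":0},{"tx":0.005,"ty":0,"tz":0,"rx":0,"ry":0,"rz":0},{"tx":0.005,"ty":0,"tz":0,"rx":0,"ry":0,"rz":0},{"tx":0.004,"ty":0,"tz":0,"rx":0,"ry":0,"rz":0},{"tx":0.004,"ty":0,"tz":0,"rx":0,"ry":0,"rz":0},{"tx":0,"ty":0,"tz":0,"rx":0,"ry":0,"rz":0},{"tx":0,"ty":0,"tz":0,"rx":0,"ry":0,"rz":0}]' 0.06
python3 - <<'E'
from cell import env
import cv2
for n in("wrist",):
  c=env.read_camera(n); cv2.imwrite(f"pics/{n}4.png",c["pixels"][:,:,::-1])
E
```

```text
time_s: 10.42
tool_pos: [0.4591, -0.3665, 0.0294]
tool_rot: [-180.0, -0.1, 21.6]
force: [1.1, -0.6, 0.3]
grip_width: 0.0603
```

View pics/wrist4.png

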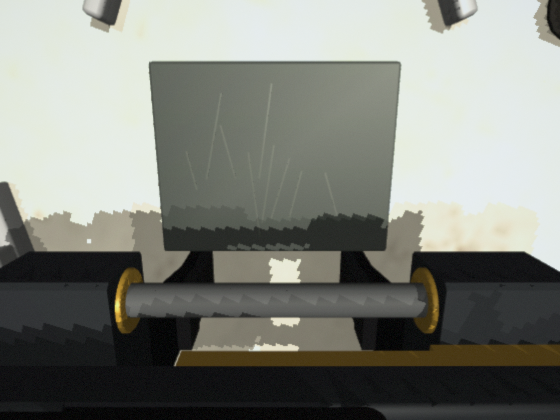

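```bash
python3 -m creep '[{"tx":0.004,"ty":0.001,"tz":0,"rx":0,"ry":0,"rz":0},{"tx":0.005,"ty":0,"tz":0,"rx":0,"ry":0,"rz":0},{"tx":0.005,"ty":0,"tz":0,"rx":0,"ry":0,"rz":0},{"tx":0.005,"ty":0,"tz":0,"rx":0,"ry":0,"rz":0},{"tx":0.005,"ty":0,"tz":0,"rx":0,"ry":0,"rz":0},{"tx":0.005,"ty":0,"tz":0,"rx":0,"ry":0,"rz":0},{"tx":0.005,"ty":0,"tz":0,"rx":0,"ry":0,"rz":0},{"tx":0.005,"ty":0,"tz":0,"rx":0,"ry":0,"rz":0},{"tx":0.005,"ty":0,"tz":0,"rx":0,"ry":0,"rz":0},{"tx":0.004,"ty":0,"tz":0,"rx":0,"ry":0,"rz":0},{"tx":0,"ty":0,"tz":0,"rx":0,"ry":0,"rz":0}]'
python3 - <<'E'
from cell import env
import cv2
for n in("wrist",):
  c=env.read_camera(n); cv2.imwrite(f"pics/{n}5.png",c["pixels"][:,:,::-1])
E
```

```text
time_s: 11.85
tool_pos: [0.5041, -0.3501, 0.0298]
tool_rot: [180.0, -0.1, 21.6]
force: [-0.3, 0.1, -0.3]
grip_width: 0.0602
```

View pics/wrist5.png

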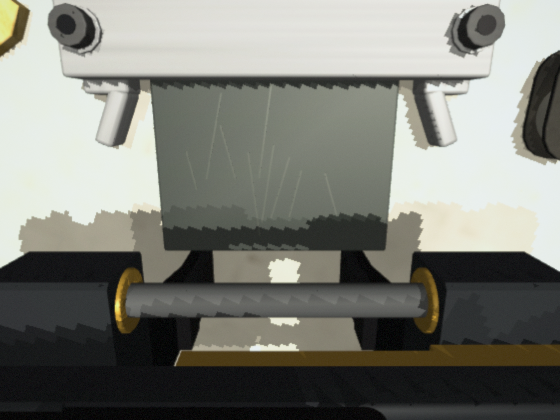

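The blank is entering square and centred: its edges are at columns 153 and 397, between the cheeks at about 135 and 417. I'll continue.

```bash
python3 -m creep '[{"tx":0.004,"ty":0,"tz":0,"rx":0,"ry":0,"rz":0},{"tx":0.004,"ty":0,"tz":0,"rx":0,"ry":0,"rz":0},{"tx":0.004,"ty":0,"tz":0,"rx":0,"ry":0,"rz":0},{"tx":0.004,"ty":0,"tz":0,"rx":0,"ry":0,"rz":0},{"tx":0.004,"ty":0,"tz":0,"rx":0,"ry":0,"rz":0},{"tx":0.004,"ty":0,"tz":0,"rx":0,"ry":0,"rz":0},{"tx":0.004,"ty":0,"tz":0,"rx":0,"ry":0,"rz":0},{"tx":0.003,"ty":0,"tz":0,"rx":0,"ry":0,"rz":0},{"tx":0.003,"ty":0,"tz":0,"rx":0,"ry":0,"rz":0},{"tx":0.003,"ty":0,"tz":0,"rx":0,"ry":0,"rz":0},{"tx":0,"ty":0,"tz":0,"rx":0,"ry":0,"rz":0}]'
python3 -m creep '[{"tx":0.001,"ty":0,"tz":0,"rx":0,"ry":0,"rz":0},{"tx":0.001,"ty":0,"tz":0,"rx":0,"ry":0,"rz":0},{"tx":0,"ty":0,"tz":0,"rx":0,"ry":0,"rz":0}]'
python3 -m creep '[{"tx":0.001,"ty":0,"tz":0,"rx":0,"ry":0,"rz":0},{"tx":0.001,"ty":0,"tz":0,"rx":0,"ry":0,"rz":0},{"tx":0,"ty":0,"tz":0,"rx":0,"ry":0,"rz":0}]'
python3 - <<'E'
from cell import env
import cv2
for n in("wrist",):
  c=env.read_camera(n); cv2.imwrite(f"pics/{n}6.png",c["pixels"][:,:,::-1])
E
```

```text
time_s: 13.28
tool_pos: [0.5383, -0.3364, 0.0295]
tool_rot: [180.0, -0.1, 21.6]
force: [-1.4, -1.3, 1.6]
grip_width: 0.0601
time_s: 13.65
tool_pos: [0.5395, -0.336, 0.0295]
tool_rot: [-180.0, -0.0, 21.6]
force: [-2.7, -1.1, 1.6]
grip_width: 0.06
time_s: 14.02
tool_pos: [0.5417, -0.3351, 0.0295]
tool_rot: [180.0, -0.0, 21.6]
force: [-1.2, -1.1, -0.1]
grip_width: 0.0599
```

View pics/wrist6.png

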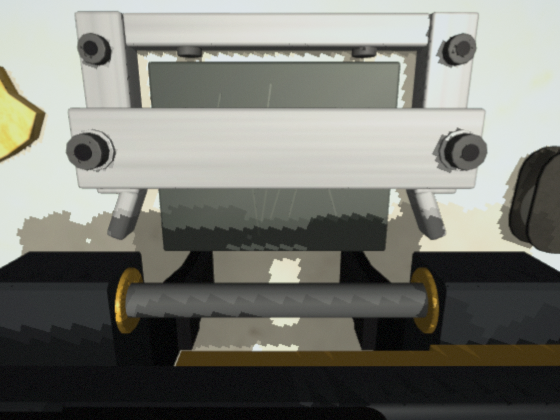

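```bash
for i in 1 2 3 4; do python3 -m creep '[{"tx":0.001,"ty":0,"tz":0,"rx":0,"ry":0,"rz":0},{"tx":0,"ty":0,"tz":0,"rx":0,"ry":0,"rz":0}]' | grep -E "pos|force"; done
python3 - <<'E'
from cell import env
import cv2
for n in("wrist",):
  c=env.read_camera(n); cv2.imwrite(f"pics/{n}7.png",c["pixels"][:,:,::-1])
E
```

```text
tool_pos: [0.5424, -0.3349, 0.0295]
force: [-2.4, -1.0, 0.7]
tool_pos: [0.5434, -0.3345, 0.0295]
force: [-2.1, -0.9, 0.5]
tool_pos: [0.5437, -0.3344, 0.0295]
force: [-3.9, -0.6, 1.3]
tool_pos: [0.5438, -0.3343, 0.0295]
force: [-5.2, -1.1, 2.9]
```

View pics/wrist7.png

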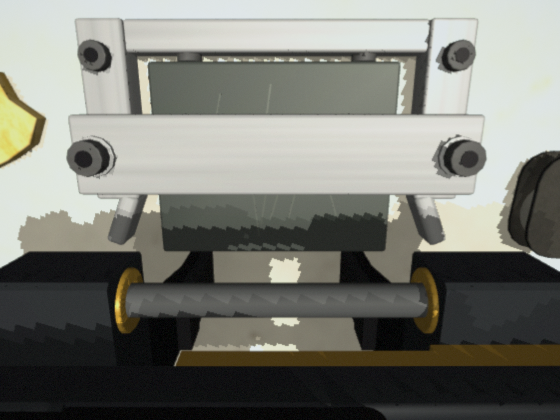

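The tool has stopped advancing, the force is rising, and the front edge meets both buttons at (190,60) and (362,60). I'll press once more to seat the blank, then withdraw.

```bash
python3 -m creep '[{"tx":0.001,"ty":0,"tz":0,"rx":0,"ry":0,"rz":0},{"tx":0.001,"ty":0,"tz":0,"rx":0,"ry":0,"rz":0},{"tx":0,"ty":0,"tz":0,"rx":0,"ry":0,"rz":0},{"tx":0,"ty":0,"tz":0,"rx":0,"ry":0,"rz":0}]'
python3 -m creep '[{"tx":-0.005,"ty":0,"tz":0,"rx":0,"ry":0,"rz":0},{"tx":-0.01,"ty":0,"tz":0,"rx":0,"ry":0,"rz":0},{"tx":-0.015,"ty":0,"tz":0,"rx":0,"ry":0,"rz":0},{"tx":-0.01,"ty":0,"tz":-0.01,"rx":0,"ry":0,"rz":0},{"tx":0,"ty":0,"tz":-0.025,"rx":0,"ry":0,"rz":0},{"tx":0,"ty":0,"tz":-0.025,"rx":0,"ry":0,"rz":0},{"tx":0,"ty":0,"tz":-0.02,"rx":0,"ry":0,"rz":0},{"tx":0,"ty":0,"tz":0,"rx":0,"ry":0,"rz":0},{"tx":0,"ty":0,"tz":0,"rx":0,"ry":0,"rz":0}]'
python3 - <<'E'
from cell import env
import cv2
for n in("wrist","side","top"):
  c=env.read_camera(n); cv2.imwrite(f"pics/{n}8.png",c["pixels"][:,:,::-1])
E
```

```text
time_s: 15.62
tool_pos: [0.544, -0.3343, 0.0294]
tool_rot: [-179.9, 0.3, 21.5]
force: [-8.6, -1.9, 4.4]
grip_width: 0.0599
time_s: 16.75
tool_pos: [0.5092, -0.3476, 0.1088]
tool_rot: [-180.0, 0.0, 21.6]
force: [-1.6, 0.5, -0.7]
grip_width: 0.0597
```

View pics/wrist8.png

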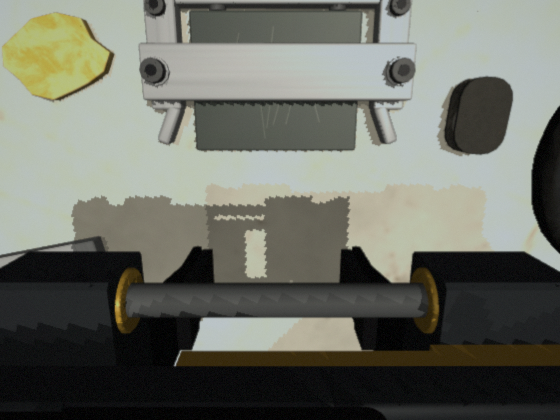

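View pics/side8.png

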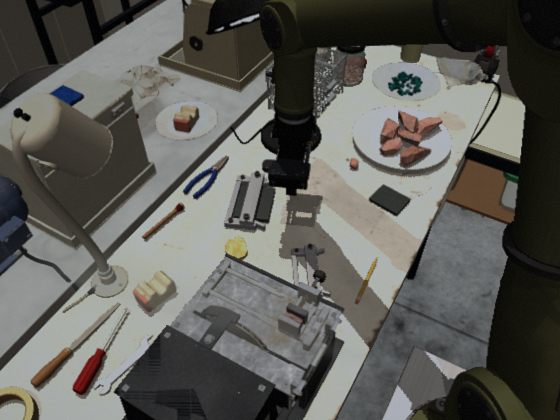

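View pics/top8.png

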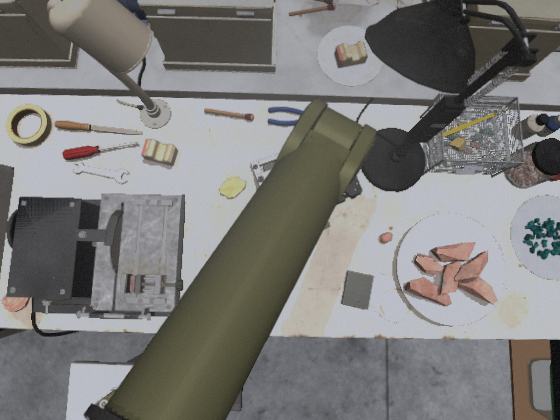

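```bash
python3 - <<'E'
from cell import env
from h import *
c=env.read_camera("wrist")
cv2.imwrite("pics/w9.png",cv2.resize(c["pixels"][0:160,130:430,::-1],None,fx=2.6,fy=2.6,interpolation=cv2.INTER_CUBIC))
a=np.radians(21.7);R=np.array([[np.cos(a),-np.sin(a)],[np.sin(a),np.cos(a)]])
S=plane(c,[(152,71),(400,70.5)],.036)[:,:2]; G=S.mean(0); v=S[0]-S[1]; print("span",np.linalg.norm(v),"gauge yaw",np.degrees(np.arctan2(-v[0],v[1])),G)
P=plane(c,[(196,150.5),(356,150)],.012)[:,:2]; u=P[0]-P[1]; print("rear yaw",np.degrees(np.arctan2(-u[0],u[1])),"rear mid in gauge",(P.mean(0)-G)@R)
E
```

```text
span 0.13218298932420705 gauge yaw 21.633463994318088 [ 0.59518256 -0.3135905 ]
rear yaw 21.734960433112892 rear mid in gauge [-0.04450104  0.00019186]
```

View pics/w9.png

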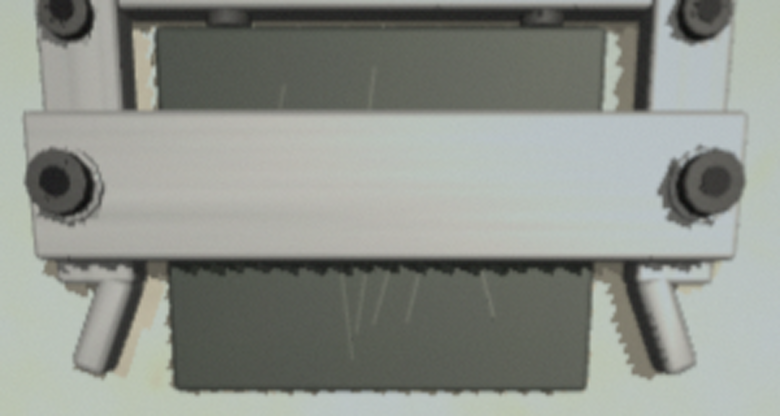

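The blank is against both buttons (crop (228,20) and (543,18)). The rear edge is at -44.5 mm (expected -45), y is about 0 and the angle error is about 0.1°. The hand is clear, so I'm handing the job in.

```bash
python3 - <<'E'
from cell import env
print(env.sign_off())
E
```

```text
the job is handed in; nothing more can be done
None
```

The blank is in the gauge, flat under the bridge and square against both stop buttons. I handed the job in at about 17 s of the 61 s; no verdict was reported.

- **What I did:** I pushed the blank's right edge sideways with two fingertips to square and centre it. I then pushed its rear edge under the bridge until the tool stopped advancing. After one more press, which reached about 9 N at the wrist, I backed off and raised the hand.
- **Position:** The last wrist picture puts the rear edge at x = -44.5 mm (fully home is -45 mm) and y at about 0. The blank is about 0.1° off square, and its front edge meets both buttons.
- **Hand:** It was about 35 mm back and 80 mm up from the last contact. The wrist reading was about 2 N, much as on earlier free moves.
- **Bystanders:** By eye they look unmoved in the final side and top pictures, but I did not measure them.
- **Disagreements:** The top and wrist cameras differed by 1 to 2 mm on the gauge's position. Contact with the stop settled that. The arm hid much of the gauge from the top camera in the final view.

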